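Move a stretcher frame to the other swing hook and fold the empty hook away

TASK

The small wooden stretcher frame has to go on the other hook: swing that folded hook fully out, lift the frame off its present hook and hang it by its top bar, upright, on the hook you opened. Then fold the emptied hook fully flat against its board. Treat the weak hooks gently: push until you feel the stop and no harder, set the frame down softly, and leave everything else on the table where it is.

Things in the scene. Friction and masses are not known exactly. Their poses are not given: they have to be found in the camera images.
- board_from: plywood board fixed to the table: upright plate 18 mm thick (x), 80 wide (y), top edge 215 mm up, on a foot 130 x 120 x 12. Origin on the table under the plate's middle; x points out of the face with the hook (face at x = +9 mm; it looks away from the robot, give or take the yaw), y along the face, z up. Frame hangs here at the start.
- board_to: plywood board fixed to the table: upright plate 18 mm thick (x), 80 wide (y), top edge 215 mm up, on a foot 130 x 120 x 12. Origin on the table under the plate's middle; x points out of the face with the hook (face at x = +9 mm; it looks away from the robot, give or take the yaw), y along the face, z up. Its hook starts folded.
- hook_from (a joint): aluminium swing hook: bar 8 mm thick, 14 high, 115 long from its upright pin, end lip (last 8 mm) 11 mm above bar top. 0 rad = folded flat, bar along board +y, end 40 to 60 mm past the board's edge, where a closed fingertip gets behind it; swings level outward to 1.571 = unfolded, along board +x. Hard stops, no spring; stiff hinge: 3.5 N at 100 mm. Starts out, bearing the frame.
- hook_to (a joint): aluminium swing hook: bar 8 mm thick, 14 high, 115 long from its upright pin, end lip (last 8 mm) 11 mm above bar top. 0 rad = folded flat, bar along board +y, end 40 to 60 mm past the board's edge, where a closed fingertip gets behind it; swings level outward to 1.571 = unfolded, along board +x. Hard stops, no spring; stiff hinge: 3.5 N at 100 mm. Starts folded or ajar.
- pin_from (a point): nominal place of the board_from hook's pin, at the bar's mid-height. Mounts sit on hand-set studs: the real pin is off by up to 12 mm in board x, 10 in y, 8 in z, not measured, to be felt. The weak hook bears at most 24 N: push it with closed fingers, never pinch it; meet its stop, and set the frame on it, at about 10 mm/s (faster jolts it), and press no further.
- pin_to (a point): nominal place of the board_to hook's pin, at the bar's mid-height. Mounts sit on hand-set studs: the real pin is off by up to 12 mm in board x, 10 in y, 8 in z, not measured, to be felt. The weak hook bears at most 24 N: push it with closed fingers, never pinch it; meet its stop, and set the frame on it, at about 10 mm/s (faster jolts it), and press no further.
- frame: open pine stretcher frame, no canvas: 160 mm wide (y), 150 high, 16 thick (x), about 220 g; top bar 28 high, opening 116 x 98. Origin at the top bar's middle; z up. It hangs with the bar's flat underside (14 mm below origin) on the hook's bar, which passes through the opening. Gripped across its thickness by the top bar's upper 15 mm, the fingertips stay above the hook's lip.
- pencil_pot: black pot 68 mm across, 90 mm high, with coloured pencils standing in it to about 145 mm; bystander; origin at the centre of its underside
- tape_roll: cardboard-brown tape roll lying flat, 84 mm across, 24 mm high; bystander; origin at the centre of its underside
- eraser: white eraser 55 x 24 x 14 mm; bystander; origin at the centre of its underside
- pencil: blue pencil lying on the table, 180 mm long, 8 mm thick; bystander; origin at the centre of its underside
- tub: clear open plastic tub 110 x 85 x 45 mm; bystander; origin at the centre of its underside
- scissors: scissors lying flat, orange handles, 160 mm; bystander; origin at the centre of its underside
- paint_bottle: white paint bottle with a red label, 60 mm across, 150 mm high; bystander; origin at the centre of its underside
- jar: glass jar 70 mm across, 90 mm high; bystander; origin at the centre of its underside
Mind the look-alikes: they are no part of the job. There is more than one size of the frame; the job needs the largest.

How it is judged:
By the outcome, as a careful person would: the job done as asked, in the order asked, and still so for the second after the job is handed in, with the robot touching nothing.
It also fails if it takes over 72 s, if anything falls off the work surface, if the arm or the gripper's body presses on something with over 40 N, if the wrist force passes 120 N, or if a joint passes its speed limit or range.

ROBOT

A 6-joint arm with a two-finger parallel gripper is mounted at the origin on the work surface. World frame = base frame: x ahead of the robot, y to its left, z up, the work surface at z = 0. Lengths are in m, angles in rad, forces in N, time in s.
With the tool pointing down it reaches from about 0.35 to 0.775 m from the base axis. Payload 7.3 kg.
Tool frame: the origin (TCP) lies at the very end of the fingers, on their centre line; the grasp point (between the pads) lies 19 mm behind it; z points along the fingers, y is the line along which they close (so a half turn about z gives the same grasp; the last joint's range is limited). The gripper opens to 92 mm and grips with 3 to 60 N. Pads are 19 mm wide; open, the fingers measure 130 mm over their backs; the gripper's body (75 mm by 190 mm) begins 47 mm behind the grasp point.
Start: joints at [-1.3, 0.342, 1.524, -0, 1.275, -0.146], TCP at [0.213, -0.48, 0.227] pointing down, gripper open.
Joint ranges: [-2.53, 2.53], [-0.77, 2.02], [0.04, 2.7], [-1, 4.14], [0.28, 2.66], [-3.11, 3.11]. Speed limits (rad/s): [2.57, 2.57, 3.14, 3.14, 3.14, 3.14].

INTERFACE

Orientations are given as [roll, pitch, yaw] about the fixed x, y, z axes, in that order (R = Rz(yaw) Ry(pitch) Rx(roll)).
In Python, from cell import observe, read_camera, get_calibration, hand_in, search_frame gives the robot as it stands.
- The arm moves only by the tool step_arm, never from a script. Its argument "commands" is a list of rows, each an object with "translation": the shift along the tool's x, y, z in mm, a list of three; "roll": the turn about the tool's z in rad. In form: [{"translation": [x, y, z], "roll": roll}, ...]. A call has 1 to 20 rows; each row shifts and turns the commanded pose from where the row before left it, along the tool's axes as they then stand; what a row does not reach is not made up. A row lasts 1/12 s, in which the tool goes at most 41.7 mm and 7.16 degrees, less where a joint would pass 70% of its speed; a pose out of reach is approached as far as the arm can. A call is refused whole if a number of a shift passes 41.7 or a number of a turn 0.125, either way. A call with a gripper value outside its range is refused whole. "fingers" is the opening, from 0 (shut) to 1 (fully open), set as the call begins (left out, the last holds). The fingers move at their own pace and stop on an object; "grip_force" is the grip in N (left out, the last holds). Time passes only in rows, so rows that do not move let the fingers close. It gives the time, the measured TCP pose, the force, the opening and the grip force at its end, in the units of the state.
- observe(): the state, without advancing time (a new reading comes with each control period).
- read_camera(name): name is "side" or "top" or "wrist"; returns the picture (480x640x3 uint8, red, green, blue); there is no depth.
- get_calibration(name): a dict with "camera_matrix" (3x3 intrinsics, pixels), "world_from_camera" (4x4, takes a point from camera to world coordinates). Camera axes: x right, y up, looking along -z (the intrinsics and any distortion apply to the point x, -y, -z); pixel columns grow to the right and rows downward; lengths in m; the calibration is good to about 2 mm. A picture is of the moment at which its call begins: read the wrist's pose just before it. get_calibration takes no time and is no camera call; for the wrist camera it gives the pose at the moment of the call.
- hand_in(): hands the job in; it is judged then, once.
Trained networks look in the newest picture that a camera, given by its name, has taken for a name from the list of things; names that differ only in an ending like _2 or _b are one class to them, and where a whole thing is asked for, a point or a joint stands for the part that bears it (a point fixed in the world has none). Each returns a list of dicts, best first, with "confidence" (0 to 1); they miss things now and then, are a little off and sometimes report something else, mostly with a low value. They report only what shows in the picture. A call takes as long as a camera call. They do not tell look-alikes from the thing itself.
- search_frame(camera, name): "at" ([x, y, z] in m, in world coordinates, good to about 4 mm: the middle of the surface that is visible of it).
The state is a dict: "time": time; "qpos": joint angles; "qvel": joint speeds; "joint_efforts": joint torques, N m; "tool_pos": TCP position; "tool_rot": TCP orientation; "contact_force": force on the tool from outside, world axes, zero at the start; "torque": the same for the moment, N m; "opening": finger opening in m; "grip_force": force on a finger pad.
Only numpy, scipy, OpenCV 4.12 (cv2) and the standard library are available. Lean on these libraries where they do the work, as an engineer would, in place of code of your own. Each camera call takes 0.05 s, during which the arm holds its last target. There are 200 camera calls.

## Working session

There is one attempt and no reset: what is moved stays moved. The work goes in short steps, Python scripts to look and compute and a tool call to move; the robot and the scene stay as the last step left them, time stands still between calls to the robot, and variables do not carry over. Pictures are saved under pics/ and viewed, at most 10 in all, crops included, and the job is handed in when it is done.

Besides the shell and the picture viewer there is one more tool, called after "Emit:" in YAML: its name, and indented under it one key for each argument. step_arm: Moves the arm, as the interface text tells. Its arguments: {"type":"object","properties":{"commands":{"type":"array"},"fingers":{"type":"number"},"grip_force":{"type":"number"}},"required":["commands"]}

```bash
mkdir -p pics; ls
cat > h.py <<'E'
import numpy as np, cv2
from cell import *
def snap(n,f):
    im=read_camera(n); cv2.imwrite('pics/'+f,im[:,:,::-1]); return im
def proj(n,P):
    c=get_calibration(n);K=np.array(c['camera_matrix']);T=np.linalg.inv(np.array(c['world_from_camera']))
    p=T[:3,:3]@np.array(P,float)+T[:3,3]; q=K@np.array([p[0],-p[1],-p[2]]);return q[:2]/q[2]
def ray(n,uv):
    c=get_calibration(n);K=np.array(c['camera_matrix']);T=np.array(c['world_from_camera'])
    d=np.linalg.inv(K)@np.array([uv[0],uv[1],1.]);d=T[:3,:3]@np.array([d[0],-d[1],-d[2]])
    return T[:3,3],d/np.linalg.norm(d)
def atz(n,uv,z):
    o,d=ray(n,uv);return o+d*(z-o[2])/d[2]
def tri(a,ua,b,ub):
    o,d=ray(a,ua);p,e=ray(b,ub)
    s=np.linalg.lstsq(np.c_[d,-e],p-o,rcond=None)[0]
    A=o+s[0]*d;B=p+s[1]*e;return (A+B)/2,np.linalg.norm(A-B)
E
python3 - <<'E'
from h import *
np.set_printoptions(precision=3,suppress=True)
s=observe();print({k:np.round(v,3) for k,v in s.items()})
for n in ['top','side']:
    snap(n,n+'0.png')
    c=get_calibration(n);print(n,c['camera_matrix'],np.array(c['world_from_camera']),[k for k in c])
    for t in ['board_from','hook_from','hook_to','frame']:
        print(t,[(np.round(d['at'],3),round(d['confidence'],2)) for d in search_frame(n,t)])
E
```

```text
pics
{'time': np.float64(0.0), 'qpos': array([-1.3  ,  0.343,  1.525,  0.   ,  1.275, -0.146]), 'qvel': array([ 0.001,  0.001,  0.001, -0.002, -0.002, -0.002]), 'joint_efforts': array([  0.001, -43.125, -24.422,   0.072,   0.056,  -0.   ]), 'tool_pos': array([ 0.212, -0.48 ,  0.226]), 'tool_rot': array([-3.14 , -0.   ,  0.417]), 'contact_force': array([0.946, 0.192, 0.186]), 'torque': array([0.011, 0.021, 0.038]), 'grip_force': np.float64(0.0), 'opening': np.float64(0.092)}
top [[452.439   0.    324.516]
 [  0.    452.439 235.575]
 [  0.      0.      1.   ]] [[ 0.001  0.983 -0.183  0.407]
 [-1.     0.    -0.005 -0.039]
 [-0.005  0.183  0.983  1.125]
 [ 0.     0.     0.     1.   ]] ['camera_matrix', 'world_from_camera']
board_from [(array([ 0.416, -0.134,  0.014]), 0.93)]
hook_from [(array([ 0.495, -0.172,  0.185]), 0.76), (array([ 0.754, -0.048,  0.032]), 0.2)]
hook_to [(array([0.499, 0.218, 0.181]), 0.79), (array([0.46 , 0.162, 0.017]), 0.37)]
frame [(array([ 0.595, -0.391,  0.092]), 0.95), (array([ 0.45 , -0.332,  0.093]), 0.93), (array([ 0.512, -0.173,  0.209]), 0.78)]
side [[505.469   0.    321.572]
 [  0.    505.469 244.502]
 [  0.      0.      1.   ]] [[-0.997  0.034 -0.073  0.526]
 [-0.08  -0.587  0.806  0.716]
 [-0.015  0.809  0.588  0.678]
 [ 0.     0.     0.     1.   ]] ['camera_matrix', 'world_from_camera']
board_from [(array([ 0.426, -0.121,  0.022]), 0.71)]
hook_from [(array([ 0.497, -0.17 ,  0.182]), 0.93)]
hook_to [(array([0.499, 0.225, 0.181]), 0.58)]
frame [(array([ 0.517, -0.102,  0.165]), 0.74), (array([ 0.47 , -0.341,  0.035]), 0.56), (array([ 0.595, -0.352,  0.063]), 0.56)]
```

View pics/top0.png

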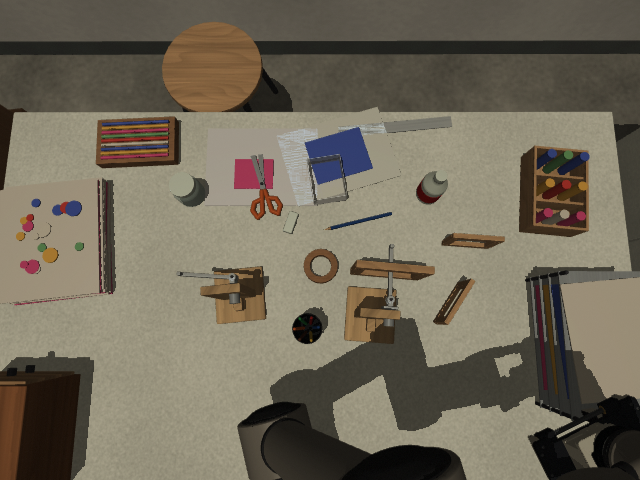

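View pics/side0.png

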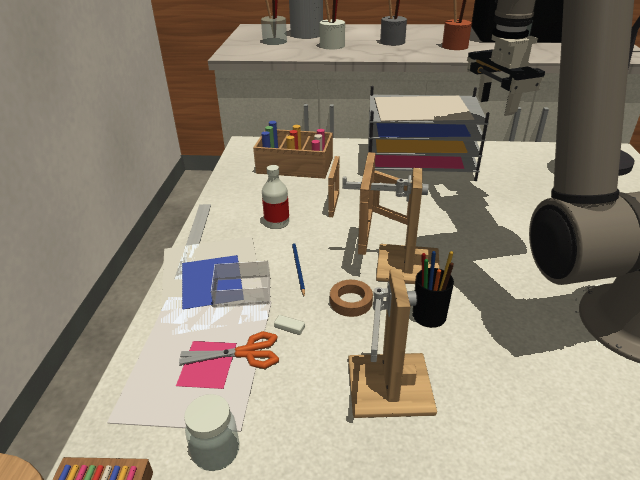

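Top view: from-board at about (375,310) with the frame's top bar at (392,268) and its hook pointing up to (391,246). To-board is at (237,290), its folded hook running left from pin (233,280) to (180,273). I'll enlarge both views for exact pixels.

Run:
```python
from h import *
t=cv2.imread('pics/top0.png');s=cv2.imread('pics/side0.png')
f=lambda im,x,y,w,h:cv2.resize(im[y:y+h,x:x+w],(400,300),interpolation=cv2.INTER_CUBIC)
a=np.vstack([np.hstack([f(t,170,240,120,90),f(t,340,230,120,90)]),np.hstack([f(s,330,250,120,90),f(s,330,140,120,90)])])
for i in range(0,800,33): 
    for y0 in (0,300): cv2.line(a,(int(i//33*33.33),y0),(int(i//33*33.33),y0+6),(0,0,255),1)
cv2.imwrite('pics/crop1.png',a)
```

```text
(no output)
```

View pics/crop1.png

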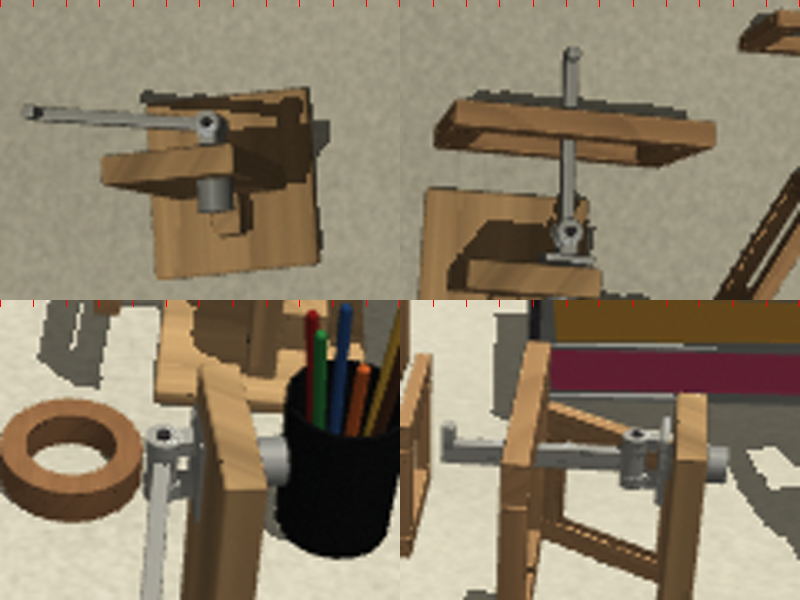

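Crop: to-hook tip is at top (179,273.6), pin (232.1,277.2) and side pin (379.5,290.2). From-hook lip is at top (391.6,245) / side (344,178), pin (390.7,299.6) / (401.1,180.8). The frame bar's front edge runs (357,260) to (434.5,266.6) in the top view.

Run:
```python
from h import *
np.set_printoptions(precision=4,suppress=True)
print('to pin',tri('top',(232.1,277.2),'side',(379.5,290.2)))
print('to tip',tri('top',(179,273),'side',(374,359)), atz('top',(179,273.5),.19))
print('from pin',tri('top',(390.7,299.6),'side',(401.1,180.8)))
print('from lip',tri('top',(391.6,244.8),'side',(344,177.8)))
print('to plate',[atz('top',p,.215) for p in [(200.9,287.1),(239.6,283.5),(239.6,291.6),(200.9,295.5)]])
print('from plate front',[atz('top',p,.215) for p in [(360.5,308.7),(400,311)]])
print('frame L end',tri('top',(355.5,262),'side',(372,154)))
for z in (.2,.21,.22): print('frame bar top',z,[atz('top',p,z) for p in [(357.1,260),(434.5,266.6),(434,274.2),(352,267)]])
for k in ['pencil_pot','tape_roll','board_to']:
  for n in ['top','side']:
    read_camera(n)
    print(k,n,[(np.round(d['at'],3),round(d['confidence'],2)) for d in search_frame(n,k)])
```

```text
to pin (array([0.4935, 0.1563, 0.1911]), np.float64(0.00023024569835075414))
to tip (array([0.5025, 0.2722, 0.1747]), np.float64(0.0023682871598147666)) [0.5011 0.267  0.19  ]
from pin (array([ 0.4476, -0.1696,  0.1936]), np.float64(0.0004368258787044362))
from lip (array([ 0.5603, -0.1742,  0.1947]), np.float64(0.0010444912306253596))
to plate [array([0.4713, 0.2131, 0.215 ]), array([0.4786, 0.1357, 0.215 ]), array([0.4624, 0.1351, 0.215 ]), array([0.4546, 0.2123, 0.215 ])]
from plate front [array([ 0.4289, -0.1063,  0.215 ]), array([ 0.4245, -0.1845,  0.215 ])]
frame L end (array([ 0.5107, -0.0925,  0.2875]), np.float64(0.0045945071816350875))
frame bar top 0.2 [array([ 0.5282, -0.1017,  0.2   ]), array([ 0.5147, -0.2602,  0.2   ]), array([ 0.4991, -0.2585,  0.2   ]), array([ 0.5138, -0.091 ,  0.2   ])]
frame bar top 0.21 [array([ 0.5269, -0.101 ,  0.21  ]), array([ 0.5136, -0.2578,  0.21  ]), array([ 0.4981, -0.2561,  0.21  ]), array([ 0.5126, -0.0905,  0.21  ])]
frame bar top 0.22 [array([ 0.5256, -0.1003,  0.22  ]), array([ 0.5124, -0.2554,  0.22  ]), array([ 0.4971, -0.2537,  0.22  ]), array([ 0.5115, -0.0899,  0.22  ])]
pencil_pot top [(array([0.39 , 0.006, 0.035]), 0.6)]
pencil_pot side [(array([0.394, 0.028, 0.072]), 0.79)]
tape_roll top [(array([ 0.536, -0.025,  0.025]), 0.59)]
tape_roll side [(array([ 0.536, -0.014,  0.024]), 0.57)]
board_to top [(array([0.458, 0.166, 0.012]), 0.78)]
board_to side [(array([0.471, 0.199, 0.012]), 0.95)]
```

```bash
cat > plan.py <<'E'
from h import *
import json
def plan(wps,start=None):
    """wps: (x,y,z,psi,mm_per_row). psi=yaw with tool down. prints rows"""
    s=observe(); p=np.array(s['tool_pos'] if start is None else start[:3]); psi=s['tool_rot'][2] if start is None else start[3]
    rows=[]
    for x,y,z,ps,v in wps:
        q=np.array([x,y,z]); n=int(max(np.ceil(np.linalg.norm(q-p)*1000/v),np.ceil(abs(ps-psi)/.12),1))
        for i in range(n):
            a=p+(q-p)/(n-i) ; d=(a-p)*1000; dp=(ps-psi)/(n-i)
            t=[d[0]*np.cos(psi)+d[1]*np.sin(psi),d[0]*np.sin(psi)-d[1]*np.cos(psi),-d[2]]
            t=np.round(t,1); r=round(-dp,3)
            rows.append({"translation":[float(k) for k in t],"roll":r})
            c,si=np.cos(psi),np.sin(psi)
            p=p+np.array([t[0]*c+t[1]*si,t[0]*si-t[1]*c,-t[2]])/1000; psi-=r
    for i in range(0,len(rows),20): print(len(rows[i:i+20]),json.dumps(rows[i:i+20]).replace('"translation"','T').replace('"roll"','R'))
    print('end',np.round(p,4),round(psi,3)); return p,psi
def arc(pin,r,off,side,a0,a1,v,start=None,go=True):
    """finger follows bar: bar dir angle a; finger centre = pin+r*u+side*off*n (n = left normal)"""
    w=[];n=int(np.ceil(abs(a1-a0)*r*1000/v))
    for i in range(1,n+1):
        a=a0+(a1-a0)*i/n;u=np.array([np.cos(a),np.sin(a)]);m=np.array([-u[1],u[0]])
        c=np.array(pin[:2])+r*u+side*off*m; w.append((c[0],c[1],pin[2],a,999))
    return w
E
python3 - <<'E'
from plan import *
plan([(.40,-.25,.33,.6,33),(.455,.1,.31,1.2,35),(.458,.246,.26,1.5,30),(.458,.246,.168,1.5,20)])
print(proj('top',[.62,-.26,.15]),proj('top',[.60,-.27,.15]))
for k in ['paint_bottle','jar']: print(k,[(np.round(d['at'],3),round(d['confidence'],2)) for d in search_frame('top',k)])
E
```

```text
20 [{T: [26.5, -13.4, -10.3], R: -0.018}, {T: [26.7, -13.0, -10.3], R: -0.018}, {T: [26.9, -12.5, -10.3], R: -0.018}, {T: [27.1, -12.0, -10.3], R: -0.018}, {T: [27.4, -11.5, -10.3], R: -0.019}, {T: [27.6, -11.0, -10.4], R: -0.018}, {T: [27.7, -10.5, -10.3], R: -0.019}, {T: [27.9, -10.0, -10.4], R: -0.018}, {T: [28.1, -9.4, -10.3], R: -0.019}, {T: [28.4, -8.9, -10.4], R: -0.018}, {T: [22.1, -23.4, 1.8], R: -0.055}, {T: [23.3, -22.2, 1.8], R: -0.055}, {T: [24.5, -20.9, 1.8], R: -0.054}, {T: [25.6, -19.5, 1.8], R: -0.055}, {T: [26.7, -18.1, 1.8], R: -0.054}, {T: [27.6, -16.6, 1.8], R: -0.055}, {T: [28.5, -15.1, 1.8], R: -0.054}, {T: [29.2, -13.5, 1.9], R: -0.055}, {T: [29.9, -11.9, 1.8], R: -0.054}, {T: [30.6, -10.3, 1.9], R: -0.055}]
12 [{T: [31.0, -8.6, 1.8], R: -0.054}, {T: [22.9, -8.4, 8.3], R: -0.05}, {T: [23.2, -7.2, 8.3], R: -0.05}, {T: [23.6, -6.0, 8.4], R: -0.05}, {T: [23.9, -4.8, 8.3], R: -0.05}, {T: [24.0, -3.7, 8.4], R: -0.05}, {T: [24.2, -2.4, 8.3], R: -0.05}, {T: [0.0, 0.0, 18.4], R: -0.0}, {T: [0.0, 0.0, 18.4], R: -0.0}, {T: [0.0, 0.0, 18.4], R: -0.0}, {T: [0.0, 0.0, 18.4], R: -0.0}, {T: [0.0, 0.0, 18.4], R: -0.0}]
end [0.458 0.246 0.168] 1.5
[427.04008072 221.62067807] [431.96961509 230.53426003]
paint_bottle [(array([ 0.716, -0.288,  0.101]), 0.56)]
jar [(array([0.714, 0.297, 0.087]), 0.91)]
```

Emit:
step_arm:
  commands:
    - {"translation": [26.5,-13.4,-10.3],"roll": -0.018}
    - {"translation": [26.7,-13,-10.3],"roll": -0.018}
    - {"translation": [26.9,-12.5,-10.3],"roll": -0.018}
    - {"translation": [27.1,-12,-10.3],"roll": -0.018}
    - {"translation": [27.4,-11.5,-10.3],"roll": -0.019}
    - {"translation": [27.6,-11,-10.4],"roll": -0.018}
    - {"translation": [27.7,-10.5,-10.3],"roll": -0.019}
    - {"translation": [27.9,-10,-10.4],"roll": -0.018}
    - {"translation": [28.1,-9.4,-10.3],"roll": -0.019}
    - {"translation": [28.4,-8.9,-10.4],"roll": -0.018}
    - {"translation": [22.1,-23.4,1.8],"roll": -0.055}
    - {"translation": [23.3,-22.2,1.8],"roll": -0.055}
    - {"translation": [24.5,-20.9,1.8],"roll": -0.054}
    - {"translation": [25.6,-19.5,1.8],"roll": -0.055}
    - {"translation": [26.7,-18.1,1.8],"roll": -0.054}
    - {"translation": [27.6,-16.6,1.8],"roll": -0.055}
    - {"translation": [28.5,-15.1,1.8],"roll": -0.054}
    - {"translation": [29.2,-13.5,1.9],"roll": -0.055}
    - {"translation": [29.9,-11.9,1.8],"roll": -0.054}
    - {"translation": [30.6,-10.3,1.9],"roll": -0.055}
  fingers: 0

```text
time: 2.87
tool_pos: [0.4499, 0.0698, 0.3119]
tool_rot: [3.141, -0.0, 1.148]
contact_force: [1.0, -0.1, 0.0]
opening: 0.0002
grip_force: 0.0
```

Emit:
step_arm:
  commands:
    - {"translation": [31,-8.6,1.8],"roll": -0.054}
    - {"translation": [22.9,-8.4,8.3],"roll": -0.05}
    - {"translation": [23.2,-7.2,8.3],"roll": -0.05}
    - {"translation": [23.6,-6,8.4],"roll": -0.05}
    - {"translation": [23.9,-4.8,8.3],"roll": -0.05}
    - {"translation": [24,-3.7,8.4],"roll": -0.05}
    - {"translation": [24.2,-2.4,8.3],"roll": -0.05}
    - {"translation": [0,0,0],"roll": 0}

```text
time: 3.53
tool_pos: [0.457, 0.2491, 0.2581]
tool_rot: [-3.139, -0.0, 1.505]
contact_force: [-0.2, 0.1, -0.4]
opening: 0.0005
grip_force: 0.0
```

Run:
```python
from h import *
np.set_printoptions(precision=4,suppress=True)
snap('wrist','w1.png')
print(search_frame('wrist','hook_to'))
for P in [(.4935,.1563,.19),(.501,.267,.19),(.457,.249,.258),(.457,.249,.168)]: print(P,proj('wrist',P))
```

```text
[{'at': [0.4966, 0.2531, 0.1816], 'confidence': 0.75}, {'at': [0.6507, 0.054, 0.0147], 'confidence': 0.7}, {'at': [0.7362, -0.0828, 0.0393], 'confidence': 0.56}]
(0.4935, 0.1563, 0.19) [378.1873 366.5099]
(0.501, 0.267, 0.19) [384.5762 217.3638]
(0.457, 0.249, 0.258) [317.9867 287.3606]
(0.457, 0.249, 0.168) [319.5756 239.9621]
```

View pics/w1.png

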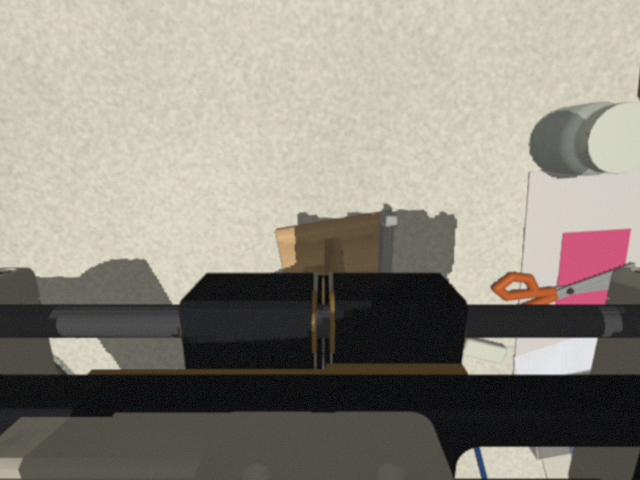

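Wrist view: the hook lip is at (390,220), against a predicted (385,217), so it sits about 4 mm further out. The space behind the bar's end is free, so I'll descend and approach.

Emit:
step_arm:
  commands:
    - {"translation": [-2,0,18],"roll": 0}
    - {"translation": [-1,0,18],"roll": 0}
    - {"translation": [0,0,18],"roll": 0}
    - {"translation": [0,0,18],"roll": 0}
    - {"translation": [0,0,18],"roll": 0}
    - {"translation": [0,2,0],"roll": 0}
    - {"translation": [0,2,0],"roll": 0}
    - {"translation": [0,2,0],"roll": 0}
    - {"translation": [0,2,0],"roll": 0}
    - {"translation": [0,1,0],"roll": 0}
    - {"translation": [0,1,0],"roll": 0}
    - {"translation": [0,1,0],"roll": 0}
    - {"translation": [0,1,0],"roll": 0}

```text
time: 4.72
tool_pos: [0.4699, 0.2421, 0.1703]
tool_rot: [3.141, -0.0, 1.5]
contact_force: [-0.4, -0.0, -0.7]
opening: 0.0008
grip_force: 0.0
```

Emit:
step_arm:
  commands:
    - {"translation": [0,1,0],"roll": 0}
    - {"translation": [0,1,0],"roll": 0}
    - {"translation": [0,1,0],"roll": 0}
    - {"translation": [0,1,0],"roll": 0}
    - {"translation": [0,1,0],"roll": 0}
    - {"translation": [0,1,0],"roll": 0}
    - {"translation": [0,1,0],"roll": 0}
    - {"translation": [0,1,0],"roll": 0}

```text
time: 5.38
tool_pos: [0.4778, 0.2415, 0.17]
tool_rot: [-3.142, 0.0, 1.5]
contact_force: [-0.4, -0.8, -0.9]
opening: 0.0009
grip_force: 0.0
```

Emit:
step_arm:
  commands:
    - {"translation": [0,1,0],"roll": 0}
    - {"translation": [0,1,0],"roll": 0}
    - {"translation": [0,1,0],"roll": 0}
    - {"translation": [0,1,0],"roll": 0}
    - {"translation": [0,1,0],"roll": 0}
    - {"translation": [0,1,0],"roll": 0}
    - {"translation": [0,1,0],"roll": 0}
    - {"translation": [0,1,0],"roll": 0}

```text
time: 6.05
tool_pos: [0.4852, 0.2411, 0.1698]
tool_rot: [-3.14, 0.0, 1.5]
contact_force: [-4.6, 1.8, 0.5]
opening: 0.0005
grip_force: 2.1
```

Run:
```python
from h import *
import time
s=observe();print(s['contact_force'],s['torque'])
im=snap('side','s2.png'); cv2.imwrite('pics/s2c.png',cv2.resize(im[200:400,300:500,::-1],(600,600),interpolation=cv2.INTER_CUBIC))
print(proj('side',s['tool_pos']))
```

```text
[-4.59250361  1.75396223  0.46343414] [ 0.12558368  0.67390219 -0.05561279]
[385.78384168 344.11185414]
```

View pics/s2c.png

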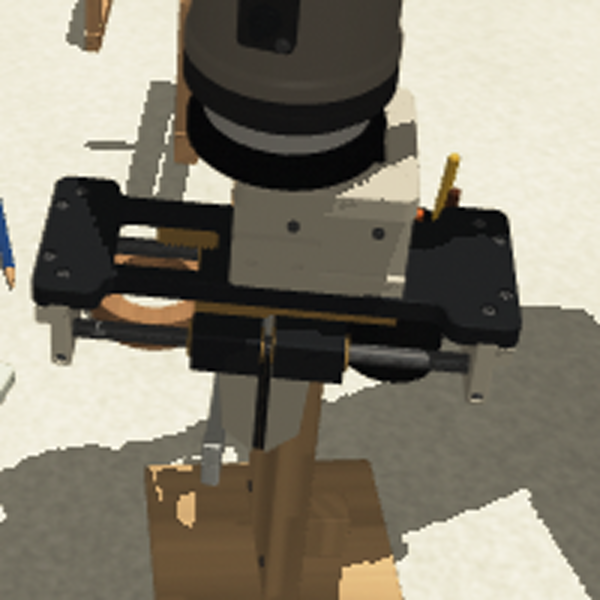

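Contact felt: the finger sits on the back of the bar near its end, clear of the plate. Next I swing the hook along its arc.

Run:
```python
from plan import *
s=observe();p=s['tool_pos']
st=[*p,1.5]
w=arc((.4935,.1563,p[2]),.0837,.016,1,1.48,.22,3.6)
plan(w,st)
```

```text
20 [{T: [0.6, 3.2, -0.0], R: 0.062}, {T: [0.6, 3.5, -0.0], R: 0.042}, {T: [0.6, 3.5, -0.0], R: 0.042}, {T: [0.6, 3.5, -0.0], R: 0.042}, {T: [0.6, 3.6, -0.0], R: 0.042}, {T: [0.6, 3.5, -0.0], R: 0.042}, {T: [0.6, 3.5, -0.0], R: 0.042}, {T: [0.6, 3.6, -0.0], R: 0.042}, {T: [0.6, 3.5, -0.0], R: 0.042}, {T: [0.6, 3.5, -0.0], R: 0.042}, {T: [0.5, 3.6, -0.0], R: 0.042}, {T: [0.6, 3.5, -0.0], R: 0.042}, {T: [0.6, 3.5, -0.0], R: 0.042}, {T: [0.6, 3.5, -0.0], R: 0.042}, {T: [0.6, 3.6, -0.0], R: 0.042}, {T: [0.6, 3.5, -0.0], R: 0.042}, {T: [0.6, 3.5, -0.0], R: 0.042}, {T: [0.6, 3.5, -0.0], R: 0.042}, {T: [0.6, 3.6, -0.0], R: 0.042}, {T: [0.6, 3.5, -0.0], R: 0.042}]
10 [{T: [0.6, 3.5, -0.0], R: 0.042}, {T: [0.6, 3.6, -0.0], R: 0.042}, {T: [0.6, 3.5, -0.0], R: 0.042}, {T: [0.6, 3.5, -0.0], R: 0.042}, {T: [0.6, 3.5, -0.0], R: 0.042}, {T: [0.6, 3.6, -0.0], R: 0.042}, {T: [0.6, 3.5, -0.0], R: 0.042}, {T: [0.6, 3.5, -0.0], R: 0.042}, {T: [0.6, 3.5, -0.0], R: 0.042}, {T: [0.6, 3.6, -0.0], R: 0.042}]
end [0.5717 0.1902 0.1699] 0.22
```

Emit:
step_arm:
  commands:
    - {"translation": [0.6,3.3,0],"roll": 0.045}
    - {"translation": [0.6,3.5,0],"roll": 0.042}
    - {"translation": [0.6,3.5,0],"roll": 0.042}
    - {"translation": [0.6,3.5,0],"roll": 0.042}
    - {"translation": [0.6,3.5,0],"roll": 0.042}
    - {"translation": [0.6,3.5,0],"roll": 0.042}
    - {"translation": [0.6,3.5,0],"roll": 0.042}
    - {"translation": [0.6,3.5,0],"roll": 0.042}

```text
time: 6.77
tool_pos: [0.5136, 0.2397, 0.1698]
tool_rot: [-3.141, 0.0, 1.159]
contact_force: [-5.2, 0.8, 0.5]
opening: 0.0005
grip_force: 2.2
```

Emit:
step_arm:
  commands:
    - {"translation": [0.6,3.5,0],"roll": 0.042}
    - {"translation": [0.6,3.5,0],"roll": 0.042}
    - {"translation": [0.6,3.5,0],"roll": 0.042}
    - {"translation": [0.6,3.5,0],"roll": 0.042}
    - {"translation": [0.6,3.5,0],"roll": 0.042}
    - {"translation": [0.6,3.5,0],"roll": 0.042}
    - {"translation": [0.6,3.5,0],"roll": 0.042}
    - {"translation": [0.6,3.5,0],"roll": 0.042}
    - {"translation": [0.6,3.5,0],"roll": 0.042}
    - {"translation": [0.6,3.5,0],"roll": 0.042}
    - {"translation": [0.6,3.5,0],"roll": 0.042}
    - {"translation": [0.6,3.5,0],"roll": 0.042}

```text
time: 7.77
tool_pos: [0.5511, 0.2207, 0.1699]
tool_rot: [-3.141, 0.0, 0.655]
contact_force: [-4.4, 2.7, 0.8]
opening: 0.0003
grip_force: 2.2
```

Emit:
step_arm:
  commands:
    - {"translation": [0.6,3.5,0],"roll": 0.042}
    - {"translation": [0.6,3.5,0],"roll": 0.042}
    - {"translation": [0.6,3.5,0],"roll": 0.042}
    - {"translation": [0.6,3.5,0],"roll": 0.042}
    - {"translation": [0.6,3.5,0],"roll": 0.042}
    - {"translation": [0.6,3.5,0],"roll": 0.042}
    - {"translation": [0.6,2.5,0],"roll": 0.03}

```text
time: 8.35
tool_pos: [0.5669, 0.2028, 0.17]
tool_rot: [-3.141, -0.0, 0.373]
contact_force: [-4.9, 3.4, 2.2]
opening: 0.0003
grip_force: 2.2
```

Emit:
step_arm:
  commands:
    - {"translation": [0.5,3.3,0],"roll": 0.04}
    - {"translation": [0.5,3.3,0],"roll": 0.04}
    - {"translation": [0.5,3,0],"roll": 0.036}
    - {"translation": [0.4,2,0],"roll": 0.024}
    - {"translation": [0.1,0.8,0],"roll": 0.01}
    - {"translation": [0.1,0.8,0],"roll": 0.01}
    - {"translation": [0.1,0.8,0],"roll": 0.01}
    - {"translation": [0.1,0.8,0],"roll": 0.01}

```text
time: 9.02
tool_pos: [0.5738, 0.1892, 0.1701]
tool_rot: [-3.141, -0.001, 0.194]
contact_force: [-1.3, 3.2, 1.7]
opening: 0.0008
grip_force: 1.9
```

Emit:
step_arm:
  commands:
    - {"translation": [0.1,0.8,0],"roll": 0.01}
    - {"translation": [0.1,0.8,0],"roll": 0.01}
    - {"translation": [0.1,0.8,0],"roll": 0.01}
    - {"translation": [0.1,0.8,0],"roll": 0.01}

```text
time: 9.35
tool_pos: [0.5749, 0.1859, 0.1701]
tool_rot: [3.142, -0.001, 0.154]
contact_force: [1.4, 4.1, 1.3]
opening: 0.0006
grip_force: 1.8
```

Emit:
step_arm:
  commands:
    - {"translation": [0.1,0.8,0],"roll": 0.01}
    - {"translation": [0.1,0.8,0],"roll": 0.01}
    - {"translation": [0.1,0.8,0],"roll": 0.01}

```text
time: 9.6
tool_pos: [0.5755, 0.1838, 0.1702]
tool_rot: [-3.141, -0.001, 0.124]
contact_force: [0.3, 7.5, 1.7]
opening: 0.0005
grip_force: 3.1
```

Emit:
step_arm:
  commands:
    - {"translation": [0.1,0.8,0],"roll": 0.01}
    - {"translation": [0.1,0.8,0],"roll": 0.01}

```text
time: 9.77
tool_pos: [0.5758, 0.1834, 0.1704]
tool_rot: [-3.139, -0.002, 0.104]
contact_force: [0.4, 11.9, 2.0]
opening: 0.0002
grip_force: 4.8
```

Emit:
step_arm:
  commands:
    - {"translation": [0.1,0.8,0],"roll": 0.01}
    - {"translation": [0.1,0.8,0],"roll": 0.01}

```text
time: 9.93
tool_pos: [0.5761, 0.1831, 0.1706]
tool_rot: [-3.137, -0.002, 0.084]
contact_force: [-0.2, 16.0, 3.2]
opening: 0.0005
grip_force: 6.5
```

Stop met: y stays at 0.183 while the force rises to 16 N. I back off, go up and over to the frame.

Run:
```python
from plan import *
p,a=plan([(.570,.21,.172,.09,10),(.57,.22,.30,.2,25)])
plan([(.545,.05,.31,.9,30),(.512,-.178,.30,1.486,30),(.512,-.178,.25,1.486,20)],[*p,a])
```

```text
9 [{T: [-1.3, -9.1, -0.5], R: -0.002}, {T: [-1.2, -9.1, -0.5], R: -0.002}, {T: [-1.2, -9.2, -0.4], R: -0.002}, {T: [0.1, -1.7, -21.3], R: -0.018}, {T: [0.2, -1.6, -21.3], R: -0.018}, {T: [0.2, -1.6, -21.4], R: -0.018}, {T: [0.2, -1.7, -21.3], R: -0.019}, {T: [0.3, -1.6, -21.4], R: -0.018}, {T: [0.3, -1.7, -21.3], R: -0.019}]
end [0.57 0.22 0.3 ] 0.2
17 [{T: [-9.7, 26.9, -1.7], R: -0.117}, {T: [-12.8, 25.6, -1.7], R: -0.117}, {T: [-15.7, 24.0, -1.7], R: -0.116}, {T: [-18.4, 22.0, -1.6], R: -0.117}, {T: [-20.8, 19.7, -1.7], R: -0.116}, {T: [-22.9, 17.1, -1.6], R: -0.117}, {T: [-24.9, 14.5, 1.2], R: -0.073}, {T: [-25.9, 12.6, 1.3], R: -0.073}, {T: [-26.7, 10.7, 1.2], R: -0.073}, {T: [-27.5, 8.7, 1.3], R: -0.073}, {T: [-28.0, 6.7, 1.2], R: -0.073}, {T: [-28.4, 4.7, 1.3], R: -0.074}, {T: [-28.7, 2.5, 1.2], R: -0.073}, {T: [-28.8, 0.4, 1.3], R: -0.074}, {T: [-0.0, 0.0, 16.7], R: 0.0}, {T: [-0.0, 0.0, 16.6], R: 0.0}, {T: [-0.0, 0.0, 16.7], R: 0.0}]
end [ 0.512 -0.178  0.25 ] 1.486
```

Emit:
step_arm:
  commands:
    - {"translation": [-0.5,-5,0],"roll": 0}
    - {"translation": [-1.3,-9,-0.5],"roll": 0}
    - {"translation": [-1.3,-13,-0.5],"roll": -0.006}
    - {"translation": [0,-2,-21.3],"roll": -0.018}
    - {"translation": [0,-1.6,-21.3],"roll": -0.018}
    - {"translation": [0,-1.6,-21.3],"roll": -0.018}
    - {"translation": [0,-1.6,-21.3],"roll": -0.018}
    - {"translation": [0.3,-1.6,-21.3],"roll": -0.018}
    - {"translation": [0.3,-1.6,-21.3],"roll": -0.018}

```text
time: 10.68
tool_pos: [0.5692, 0.2174, 0.2997]
tool_rot: [3.14, 0.001, 0.2]
contact_force: [0.3, 0.6, -0.3]
opening: 0.0003
grip_force: 0.0
```

Emit:
step_arm:
  commands:
    - {"translation": [-9.7,26.9,-1.7],"roll": -0.117}
    - {"translation": [-12.8,25.6,-1.7],"roll": -0.117}
    - {"translation": [-15.7,24,-1.7],"roll": -0.116}
    - {"translation": [-18.4,22,-1.6],"roll": -0.117}
    - {"translation": [-20.8,19.7,-1.7],"roll": -0.116}
    - {"translation": [-22.9,17.1,-1.6],"roll": -0.117}
    - {"translation": [-24.9,14.5,1.2],"roll": -0.073}
    - {"translation": [-25.9,12.6,1.3],"roll": -0.073}
    - {"translation": [-26.7,10.7,1.2],"roll": -0.073}
    - {"translation": [-27.5,8.7,1.3],"roll": -0.073}
    - {"translation": [-28,6.7,1.2],"roll": -0.073}
    - {"translation": [-28.4,4.7,1.3],"roll": -0.074}
    - {"translation": [-28.7,2.5,1.2],"roll": -0.073}
    - {"translation": [-28.8,0.4,1.3],"roll": -0.074}
    - {"translation": [0,0,0],"roll": 0}
  fingers: 0.55

```text
time: 11.93
tool_pos: [0.5101, -0.185, 0.2981]
tool_rot: [-3.14, 0.002, 1.485]
contact_force: [1.6, 0.2, -0.5]
opening: 0.0501
grip_force: 0.0
```

Run:
```python
from h import *
print({k:np.round(v,4) for k,v in observe().items() if k in('tool_pos','tool_rot','opening')})
t=snap('top','t3.png')[:,:,::-1];w=snap('wrist','w3.png')[:,:,::-1];s=snap('side','s3.png')[:,:,::-1]
for k in ['hook_to']:
  for n in ['top','side']: print(n,[(np.round(d['at'],3),round(d['confidence'],2)) for d in search_frame(n,k)])
print([(np.round(d['at'],3),round(d['confidence'],2)) for d in search_frame('wrist','frame')])
f=lambda im,x,y,w,h:cv2.resize(im[y:y+h,x:x+w],(400,300),interpolation=cv2.INTER_CUBIC)
cv2.imwrite('pics/c3.png',np.vstack([np.hstack([f(t,180,215,120,90),f(s,300,250,120,90)]),np.hstack([f(w,0,0,640,480),f(s,300,120,180,135)])]))
for P in [(.5115,-.178,.217),(.5195,-.178,.217),(.512,-.098,.217),(.512,-.178,.202)]: print(P,proj('wrist',P))
```

```text
{'tool_pos': array([ 0.5101, -0.185 ,  0.2981]), 'tool_rot': array([-3.1397e+00,  2.4000e-03,  1.4845e+00]), 'opening': np.float64(0.0501)}
top [(array([0.552, 0.163, 0.183]), 0.6), (array([ 0.443, -0.143,  0.011]), 0.31)]
side [(array([0.553, 0.165, 0.175]), 0.56), (array([0.713, 0.13 , 0.012]), 0.47)]
[(array([ 0.518, -0.154,  0.217]), 0.78), (array([ 0.465, -0.346,  0.104]), 0.75)]
(0.5115, -0.178, 0.217) [320.57213748 244.80259267]
(0.5195, -0.178, 0.217) [331.93563342 243.86814289]
(0.512, -0.098, 0.217) [310.64972412 125.62974562]
(0.512, -0.178, 0.202) [321.3416747  239.36820822]
```

View pics/c3.png

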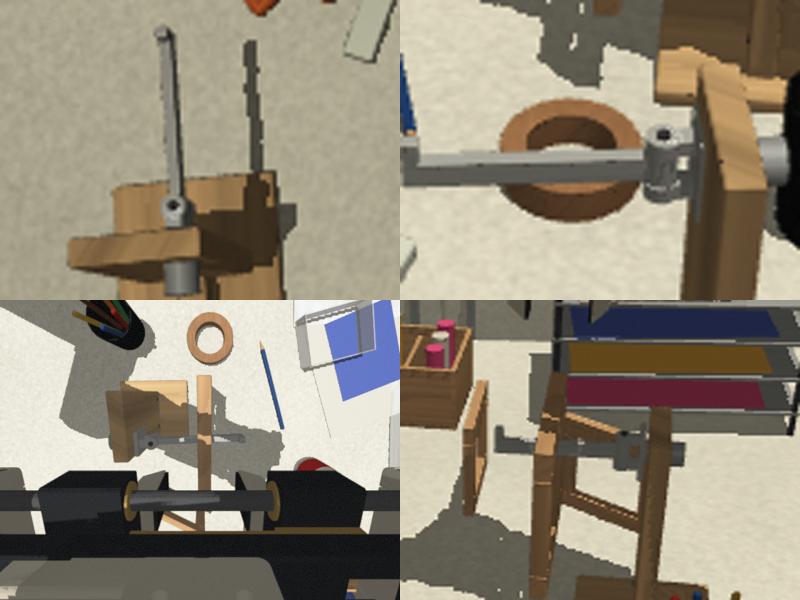

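The to-hook is open: in the top view its tip is at (229.5,225) and pin at (232.8,277). The wrist view shows the frame's bar parallel to the pads, about 4 mm further out, so its middle is near (0.5145,-0.178). Descending on it.

Run:
```python
from plan import *
np.set_printoptions(precision=4,suppress=True)
print('tip',atz('top',(229.5,224.5),.199),'pin',tri('top',(232.8,277.1),'side',(378.9,289.6)),tri('top',(232.5,277.1),'side',(379.5,290)))
plan([(.5145,-.178,.25,1.486,16),(.5145,-.178,.204,1.486,10)])
```

```text
tip [0.603  0.1644 0.199 ] pin (array([0.4941, 0.1548, 0.1909]), np.float64(0.0008509013703161375)) (array([0.4936, 0.1555, 0.1909]), np.float64(2.4619252461742395e-05))
9 [{T: [0.5, 0.7, 12.2], R: -0.0}, {T: [0.5, 0.8, 12.3], R: -0.0}, {T: [0.5, 0.7, 12.2], R: -0.0}, {T: [0.4, 0.8, 12.3], R: -0.0}, {T: [0.0, -0.0, 9.2], R: -0.0}, {T: [0.0, -0.0, 9.2], R: -0.0}, {T: [0.0, -0.0, 9.2], R: -0.0}, {T: [0.0, -0.0, 9.2], R: -0.0}, {T: [0.0, -0.0, 9.2], R: -0.0}]
end [ 0.5145 -0.178   0.204 ] 1.486
```

Emit:
step_arm:
  commands:
    - {"translation": [0.5,0.7,12.2],"roll": 0}
    - {"translation": [0.5,0.8,12.3],"roll": 0}
    - {"translation": [0.5,0.7,12.2],"roll": 0}
    - {"translation": [0.4,0.8,12.3],"roll": 0}
    - {"translation": [0,0,9],"roll": 0}
    - {"translation": [0,0,9],"roll": 0}
    - {"translation": [0,0,9],"roll": 0}
    - {"translation": [0,0,9],"roll": 0}
    - {"translation": [0,0,8],"roll": 0}
    - {"translation": [0,0,1.5],"roll": 0}
    - {"translation": [0,0,0],"roll": 0}

```text
time: 13.15
tool_pos: [0.514, -0.1792, 0.2037]
tool_rot: [-3.141, -0.0, 1.485]
contact_force: [0.1, -0.1, -0.3]
opening: 0.0503
grip_force: 0.0
```

Emit:
step_arm:
  commands:
    - {"translation": [0,0,0],"roll": 0}
    - {"translation": [0,0,0],"roll": 0}
    - {"translation": [0,0,0],"roll": 0}
    - {"translation": [0,0,0],"roll": 0}
    - {"translation": [0,0,0],"roll": 0}
    - {"translation": [0,0,0],"roll": 0}
  fingers: 0
  grip_force: 15

```text
time: 13.65
tool_pos: [0.5142, -0.1793, 0.2045]
tool_rot: [3.141, 0.0, 1.485]
contact_force: [-0.6, -1.2, 1.3]
opening: 0.0159
grip_force: 15.0
```

Gripped at 15.9 mm, the bar's thickness. Now I lift gently.

Emit:
step_arm:
  commands:
    - {"translation": [0,0,-0.8],"roll": 0}
    - {"translation": [0,0,-0.8],"roll": 0}
    - {"translation": [0,0,-0.8],"roll": 0}
    - {"translation": [0,0,-1.5],"roll": 0}
    - {"translation": [0,0,-3],"roll": 0}
    - {"translation": [0,0,-3],"roll": 0}
    - {"translation": [0,0,-3],"roll": 0}
    - {"translation": [0,0,-3],"roll": 0}
    - {"translation": [0,0,-3],"roll": 0}
    - {"translation": [0,0,-3],"roll": 0}
    - {"translation": [0,0,-2],"roll": 0}
    - {"translation": [0,0,0],"roll": 0}
  grip_force: 22

```text
time: 14.65
tool_pos: [0.5145, -0.1793, 0.2288]
tool_rot: [3.141, 0.0, 1.485]
contact_force: [0.3, 0.5, -2.4]
opening: 0.0158
grip_force: 22.0
```

Run:
```python
from plan import *
p,a=plan([(.605,-.184,.229,1.486,12)])
p,a=plan([(.645,-.05,.262,1.52,24),(.652,.165,.235,1.656,24)],[*p,a])
```

```text
8 [{T: [0.4, 11.3, -0.0], R: -0.0}, {T: [0.4, 11.3, -0.0], R: -0.0}, {T: [0.4, 11.3, -0.0], R: -0.0}, {T: [0.4, 11.3, -0.0], R: -0.0}, {T: [0.4, 11.3, -0.0], R: -0.0}, {T: [0.4, 11.4, -0.1], R: -0.0}, {T: [0.3, 11.3, -0.0], R: -0.001}, {T: [0.4, 11.4, -0.1], R: -0.0}]
end [ 0.605 -0.184  0.229] 1.486
16 [{T: [22.8, 4.7, -5.5], R: -0.006}, {T: [22.8, 4.9, -5.5], R: -0.006}, {T: [22.8, 5.0, -5.5], R: -0.006}, {T: [22.7, 5.2, -5.5], R: -0.005}, {T: [22.7, 5.3, -5.5], R: -0.006}, {T: [22.6, 5.4, -5.5], R: -0.005}, {T: [21.5, -0.4, 2.7], R: -0.014}, {T: [21.5, -0.1, 2.7], R: -0.014}, {T: [21.5, 0.2, 2.7], R: -0.014}, {T: [21.5, 0.5, 2.7], R: -0.013}, {T: [21.5, 0.8, 2.7], R: -0.014}, {T: [21.5, 1.1, 2.7], R: -0.013}, {T: [21.5, 1.4, 2.7], R: -0.014}, {T: [21.5, 1.6, 2.7], R: -0.013}, {T: [21.4, 1.9, 2.7], R: -0.014}, {T: [21.4, 2.3, 2.7], R: -0.013}]
end [0.652 0.165 0.235] 1.656
```

Emit:
step_arm:
  commands:
    - {"translation": [0.2,5,0],"roll": 0}
    - {"translation": [0.4,11,0],"roll": 0}
    - {"translation": [0.4,11.3,0],"roll": 0}
    - {"translation": [0.4,11.3,0],"roll": 0}
    - {"translation": [0.4,11.3,0],"roll": 0}
    - {"translation": [0.4,11.3,0],"roll": 0}
    - {"translation": [0.4,11.3,0],"roll": 0}
    - {"translation": [0.4,11.3,0],"roll": 0}
    - {"translation": [0,6,-2],"roll": 0}

```text
time: 15.4
tool_pos: [0.605, -0.1838, 0.2292]
tool_rot: [-3.141, -0.0, 1.485]
contact_force: [0.5, -0.2, -1.8]
opening: 0.0158
grip_force: 22.0
```

Emit:
step_arm:
  commands:
    - {"translation": [12,4,-5],"roll": 0}
    - {"translation": [22.8,4.9,-5.5],"roll": -0.006}
    - {"translation": [22.8,5,-5.5],"roll": -0.006}
    - {"translation": [22.7,5.2,-5.5],"roll": -0.006}
    - {"translation": [22.7,5.3,-5.5],"roll": -0.006}
    - {"translation": [22.6,5.4,-4],"roll": -0.006}
    - {"translation": [21.5,-0.4,2.7],"roll": -0.014}
    - {"translation": [21.5,-0.1,2.7],"roll": -0.014}
    - {"translation": [21.5,0.2,2.7],"roll": -0.014}
    - {"translation": [21.5,0.5,2.7],"roll": -0.014}
    - {"translation": [21.5,0.8,2.7],"roll": -0.014}
    - {"translation": [21.5,1.1,2.7],"roll": -0.014}
    - {"translation": [21.5,1.4,2.7],"roll": -0.014}
    - {"translation": [21.5,1.6,2.7],"roll": -0.014}
    - {"translation": [21.4,1.9,2.7],"roll": -0.014}
    - {"translation": [21.4,2.3,2.7],"roll": -0.014}
    - {"translation": [10,0,0],"roll": 0}
    - {"translation": [0,0,0],"roll": 0}
    - {"translation": [0,0,0],"roll": 0}

```text
time: 16.98
tool_pos: [0.6498, 0.1642, 0.2345]
tool_rot: [3.142, 0.001, 1.655]
contact_force: [0.2, 0.2, -2.0]
opening: 0.0158
grip_force: 22.0
```

Run:
```python
from h import *
s=observe();print({k:np.round(v,4) for k,v in s.items() if k in('tool_pos','tool_rot','opening','contact_force')})
t=snap('top','t4.png')[:,:,::-1];s=snap('side','s4.png')[:,:,::-1]
f=lambda im,x,y,w,h:cv2.resize(im[y:y+h,x:x+w],(w*4,h*4),interpolation=cv2.INTER_CUBIC)
cv2.imwrite('pics/c4.png',np.hstack([f(t,170,170,100,125),f(s,230,225,100,125)]))
```

```text
{'tool_pos': array([0.6498, 0.1642, 0.2345]), 'tool_rot': array([3.1415e+00, 7.0000e-04, 1.6555e+00]), 'contact_force': array([ 0.2452,  0.158 , -1.9987]), 'opening': np.float64(0.0158)}
```

View pics/c4.png

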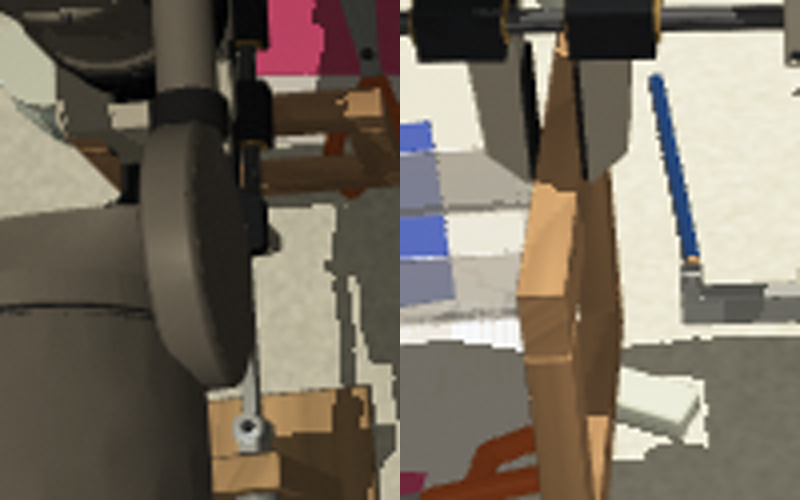

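Top view shows the frame's −y end at about (265,195); the side view shows its +y end corners at (262.5,271.3) and (273.8,272.5), and the hook lip at (300.5,291).

Run:
```python
from h import *
np.set_printoptions(precision=4,suppress=True)
for z in (.246,.249):
  print([atz('top',p,z) for p in [(265.7,190),(265.7,199)]],[atz('side',p,z) for p in [(262.5,271.3),(273.8,272.5)]])
print('lip',tri('top',(229.5,224.5),'side',(301.5,291.3)))
# hook line in top: bar pixels
print('bar',atz('top',(229.5,224.5),.197),atz('top',(232.65,277.1),.191))
```

```text
[array([0.6641, 0.0838, 0.246 ]), array([0.6454, 0.0834, 0.246 ])] [array([0.6553, 0.1902, 0.246 ]), array([0.6395, 0.1918, 0.246 ])]
[array([0.6632, 0.0834, 0.249 ]), array([0.6446, 0.0829, 0.249 ])] [array([0.6544, 0.1938, 0.249 ]), array([0.6387, 0.1954, 0.249 ])]
lip (array([0.6057, 0.1661, 0.1912]), np.float64(0.002090035822600057))
bar [0.6034 0.1648 0.197 ] [0.4936 0.1552 0.191 ]
```

Run:
```python
from h import *
np.set_printoptions(precision=4,suppress=True)
for z in (.244,.247,.25):
  print([atz('side',p,z) for p in [(259.8,298.8),(273.3,300)]])
print(proj('side',(.645,.243,.248)))
```

```text
[array([0.6496, 0.2432, 0.244 ]), array([0.632 , 0.2443, 0.244 ])]
[array([0.6488, 0.2464, 0.247 ]), array([0.6313, 0.2476, 0.247 ])]
[array([0.6479, 0.2497, 0.25  ]), array([0.6306, 0.2508, 0.25  ])]
[263.1427 296.5255]
```

Emit:
step_arm:
  commands:
    - {"translation": [0.2,-5,0],"roll": 0}
    - {"translation": [0.4,-10,0],"roll": 0}
    - {"translation": [0.4,-10,0],"roll": 0}
    - {"translation": [0.4,-10,0],"roll": 0}
    - {"translation": [0.4,-10,0],"roll": 0}
    - {"translation": [0.4,-10,0],"roll": 0}
    - {"translation": [0.4,-10,0],"roll": 0}
    - {"translation": [0.4,-10,0],"roll": 0}
    - {"translation": [0.4,-10,0],"roll": 0}
    - {"translation": [0.3,-6,0],"roll": 0}
    - {"translation": [0,-3.3,0],"roll": 0}
    - {"translation": [0,0,3],"roll": 0}
    - {"translation": [0,0,5],"roll": 0}
    - {"translation": [0,0,5],"roll": 0}
    - {"translation": [0,0,5],"roll": 0}
    - {"translation": [0,0,3],"roll": 0}
    - {"translation": [0,0,1],"roll": 0}
    - {"translation": [0,0,0],"roll": 0}

```text
time: 18.58
tool_pos: [0.5557, 0.1598, 0.2116]
tool_rot: [-3.141, 0.0, 1.655]
contact_force: [0.1, -0.5, -1.7]
opening: 0.0158
grip_force: 22.0
```

Emit:
step_arm:
  commands:
    - {"translation": [0,0,0.8],"roll": 0}
    - {"translation": [0,0,0.8],"roll": 0}
    - {"translation": [0,0,0.8],"roll": 0}
    - {"translation": [0,0,0.8],"roll": 0}
    - {"translation": [0,0,0.8],"roll": 0}

```text
time: 19.0
tool_pos: [0.5559, 0.1598, 0.2083]
tool_rot: [3.141, 0.0, 1.655]
contact_force: [-0.0, -0.5, -2.1]
opening: 0.0156
grip_force: 22.0
```

Emit:
step_arm:
  commands:
    - {"translation": [0,0,0.8],"roll": 0}
    - {"translation": [0,0,0.8],"roll": 0}
    - {"translation": [0,0,0.8],"roll": 0}
    - {"translation": [0,0,0.8],"roll": 0}

```text
time: 19.33
tool_pos: [0.5558, 0.1598, 0.2049]
tool_rot: [3.142, 0.0, 1.655]
contact_force: [0.0, -0.6, -1.8]
opening: 0.0155
grip_force: 22.0
```

Emit:
step_arm:
  commands:
    - {"translation": [0,0,0.8],"roll": 0}
    - {"translation": [0,0,0.8],"roll": 0}

```text
time: 19.5
tool_pos: [0.5558, 0.1598, 0.2033]
tool_rot: [-3.142, 0.0, 1.655]
contact_force: [-1.0, -0.2, -1.5]
opening: 0.0159
grip_force: 22.0
```

Emit:
step_arm:
  commands:
    - {"translation": [0,0,0.8],"roll": 0}
    - {"translation": [0,0,0.8],"roll": 0}

```text
time: 19.67
tool_pos: [0.5558, 0.1598, 0.2017]
tool_rot: [-3.142, 0.0, 1.655]
contact_force: [-0.7, 0.2, 2.2]
opening: 0.0155
grip_force: 22.0
```

Contact felt: the force rises from −1.8 to +2.2 N, so the frame rests on the hook. Releasing.

Emit:
step_arm:
  commands:
    - {"translation": [0,0,-0.2],"roll": 0}
    - {"translation": [0,0,0],"roll": 0}
    - {"translation": [0,0,0],"roll": 0}
    - {"translation": [0,0,0],"roll": 0}
    - {"translation": [0,0,0],"roll": 0}
    - {"translation": [0,0,0],"roll": 0}
  fingers: 0.5
  grip_force: 5

```text
time: 20.17
tool_pos: [0.5559, 0.1598, 0.2021]
tool_rot: [3.141, 0.0, 1.655]
contact_force: [-0.1, 0.2, 0.4]
opening: 0.0455
grip_force: 0.0
```

Emit:
step_arm:
  commands:
    - {"translation": [0,0,-3],"roll": 0}
    - {"translation": [0,0,-8],"roll": 0}
    - {"translation": [0,0,-12],"roll": 0}
    - {"translation": [0,0,-18],"roll": 0}
    - {"translation": [0,0,-20],"roll": 0}
    - {"translation": [0,0,-20],"roll": 0}
    - {"translation": [0,0,-10],"roll": 0}

```text
time: 20.75
tool_pos: [0.5566, 0.16, 0.2964]
tool_rot: [3.137, -0.0, 1.655]
contact_force: [-0.1, 1.5, 0.2]
opening: 0.046
grip_force: 0.0
```

Run:
```python
from plan import *
t=snap('side','s5.png')
p,a=plan([(.545,0,.30,.8,30),(.531,-.212,.29,-.045,30),(.531,-.212,.172,-.045,20),(.531,-.202,.172,-.045,2)])
```

```text
20 [{T: [-19.8, -3.2, -0.3], R: 0.107}, {T: [-20.0, -1.0, -0.3], R: 0.107}, {T: [-20.0, 1.1, -0.3], R: 0.107}, {T: [-19.8, 3.2, -0.3], R: 0.107}, {T: [-19.4, 5.3, -0.4], R: 0.107}, {T: [-18.7, 7.4, -0.3], R: 0.107}, {T: [-17.7, 9.3, -0.4], R: 0.106}, {T: [-16.7, 11.2, -0.3], R: 0.107}, {T: [-20.2, 17.2, 1.2], R: 0.106}, {T: [-18.3, 19.3, 1.3], R: 0.106}, {T: [-16.2, 21.1, 1.2], R: 0.105}, {T: [-13.8, 22.6, 1.3], R: 0.106}, {T: [-11.4, 24.0, 1.2], R: 0.105}, {T: [-8.8, 25.1, 1.3], R: 0.106}, {T: [-6.1, 25.8, 1.2], R: 0.105}, {T: [-3.4, 26.3, 1.3], R: 0.106}, {T: [0.0, 0.0, 19.7], R: -0.0}, {T: [0.0, 0.0, 19.7], R: -0.0}, {T: [0.0, 0.0, 19.6], R: -0.0}, {T: [0.0, 0.0, 19.7], R: -0.0}]
7 [{T: [0.0, 0.0, 19.6], R: -0.0}, {T: [0.0, 0.0, 19.7], R: -0.0}, {T: [-0.1, -2.0, -0.0], R: -0.0}, {T: [-0.1, -2.0, -0.0], R: -0.0}, {T: [-0.1, -2.0, -0.0], R: -0.0}, {T: [-0.1, -2.0, -0.0], R: -0.0}, {T: [-0.0, -1.9, -0.0], R: -0.0}]
end [ 0.531 -0.202  0.172] -0.045
```

Emit:
step_arm:
  commands:
    - {"translation": [-19.8,-3.2,0],"roll": 0.107}
    - {"translation": [-20,-1,-0.3],"roll": 0.107}
    - {"translation": [-20,1.1,-0.3],"roll": 0.107}
    - {"translation": [-19.8,3.2,-0.3],"roll": 0.107}
    - {"translation": [-19.4,5.3,-0.4],"roll": 0.107}
    - {"translation": [-18.7,7.4,-0.3],"roll": 0.107}
    - {"translation": [-17.7,9.3,-0.4],"roll": 0.106}
    - {"translation": [-16.7,11.2,-0.3],"roll": 0.107}
    - {"translation": [-20.2,17.2,1.2],"roll": 0.106}
    - {"translation": [-18.3,19.3,1.3],"roll": 0.106}
    - {"translation": [-16.2,21.1,1.2],"roll": 0.105}
    - {"translation": [-13.8,22.6,1.3],"roll": 0.106}
    - {"translation": [-11.4,24,1.2],"roll": 0.105}
    - {"translation": [-8.8,25.1,1.3],"roll": 0.106}
    - {"translation": [-6.1,25.8,1.2],"roll": 0.105}
    - {"translation": [-3.4,26.3,1.3],"roll": 0.106}
    - {"translation": [0,0,0],"roll": 0}
    - {"translation": [0,0,0],"roll": 0}
  fingers: 0

```text
time: 22.3
tool_pos: [0.5292, -0.2132, 0.2842]
tool_rot: [-3.141, 0.002, -0.047]
contact_force: [-0.2, 0.7, 0.3]
opening: 0.0005
grip_force: 0.0
```

Run:
```python
from h import *
s=observe();print({k:np.round(v,4) for k,v in s.items() if k in('tool_pos','tool_rot','opening')})
t=snap('top','t6.png')[:,:,::-1];s=snap('side','s6.png')[:,:,::-1]
f=lambda im,x,y,w,h:cv2.resize(im[y:y+h,x:x+w],(400,h*400//w),interpolation=cv2.INTER_CUBIC)
cv2.imwrite('pics/c6.png',np.hstack([np.vstack([f(t,180,215,120,90),f(t,320,200,120,90)]),f(s,280,190,160,240)]))
```

```text
{'tool_pos': array([ 0.5292, -0.2132,  0.2842]), 'tool_rot': array([-3.1407e+00,  1.6000e-03, -4.6800e-02]), 'opening': np.float64(0.0005)}
```

View pics/c6.png

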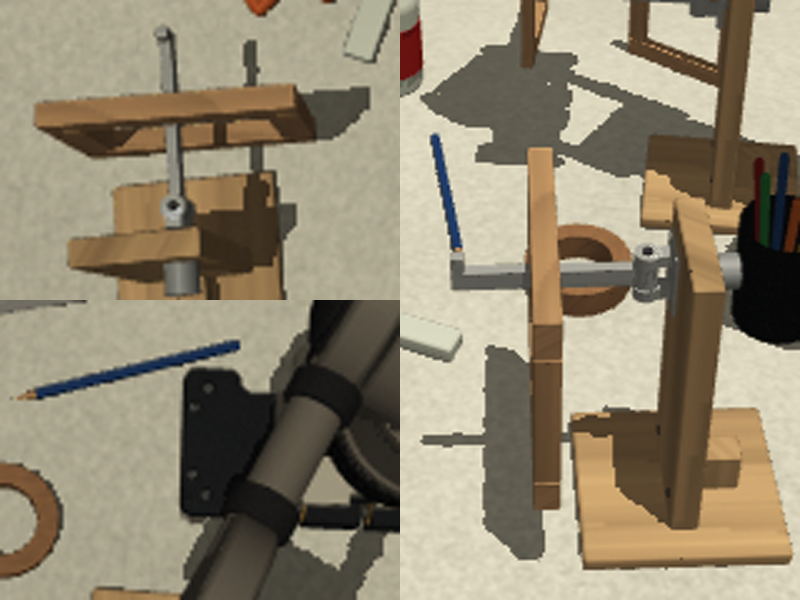

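The frame hangs upright and square on the opened hook, near mid-bar. Now the from-hook: I descend beside it and push toward +y.

Emit:
step_arm:
  commands:
    - {"translation": [0,0,18],"roll": 0}
    - {"translation": [0,0,20],"roll": 0}
    - {"translation": [0,0,20],"roll": 0}
    - {"translation": [0,0,20],"roll": 0}
    - {"translation": [0,0,20],"roll": 0}
    - {"translation": [0,0,14],"roll": 0}
    - {"translation": [0,0,0],"roll": 0}
    - {"translation": [0,-3,0],"roll": 0}
    - {"translation": [0,-3,0],"roll": 0}
    - {"translation": [0,-3,0],"roll": 0}
    - {"translation": [0,-3,0],"roll": 0}
    - {"translation": [0,-1,0],"roll": 0}
    - {"translation": [0,-1,0],"roll": 0}
    - {"translation": [0,-1,0],"roll": 0}
    - {"translation": [0,-1,0],"roll": 0}

```text
time: 23.65
tool_pos: [0.5305, -0.1962, 0.1735]
tool_rot: [3.141, -0.0, -0.045]
contact_force: [-0.1, 0.3, 0.6]
opening: 0.0005
grip_force: 0.0
```

Emit:
step_arm:
  commands:
    - {"translation": [0,-1,0],"roll": 0}
    - {"translation": [0,-1,0],"roll": 0}
    - {"translation": [0,-1,0],"roll": 0}
    - {"translation": [0,-1,0],"roll": 0}
    - {"translation": [0,-1,0],"roll": 0}
    - {"translation": [0,-1,0],"roll": 0}
    - {"translation": [0,-1,0],"roll": 0}
    - {"translation": [0,-1,0],"roll": 0}

```text
time: 24.32
tool_pos: [0.531, -0.1886, 0.1735]
tool_rot: [3.141, -0.001, -0.045]
contact_force: [0.4, -4.6, 1.8]
opening: 0.0005
grip_force: 1.9
```

Emit:
step_arm:
  commands:
    - {"translation": [0.6,-3.5,0],"roll": -0.042}
    - {"translation": [0.6,-3.5,0],"roll": -0.042}
    - {"translation": [0.6,-3.5,0],"roll": -0.042}
    - {"translation": [0.6,-3.5,0],"roll": -0.042}
    - {"translation": [0.6,-3.5,0],"roll": -0.042}
    - {"translation": [0.6,-3.5,0],"roll": -0.042}
    - {"translation": [0.6,-3.5,0],"roll": -0.042}
    - {"translation": [0.6,-3.5,0],"roll": -0.042}
    - {"translation": [0.6,-3.5,0],"roll": -0.042}
    - {"translation": [0.6,-3.5,0],"roll": -0.042}

```text
time: 25.15
tool_pos: [0.5317, -0.1533, 0.1736]
tool_rot: [3.14, 0.0, 0.377]
contact_force: [-0.8, -6.0, 1.9]
opening: 0.0006
grip_force: 2.3
```

Emit:
step_arm:
  commands:
    - {"translation": [0.6,-3.5,0],"roll": -0.042}
    - {"translation": [0.6,-3.5,0],"roll": -0.042}
    - {"translation": [0.6,-3.5,0],"roll": -0.042}
    - {"translation": [0.6,-3.5,0],"roll": -0.042}
    - {"translation": [0.6,-3.5,0],"roll": -0.042}
    - {"translation": [0.6,-3.5,0],"roll": -0.042}
    - {"translation": [0.6,-3.5,0],"roll": -0.042}
    - {"translation": [0.6,-3.5,0],"roll": -0.042}
    - {"translation": [0.6,-3.5,0],"roll": -0.042}
    - {"translation": [0.6,-3.5,0],"roll": -0.042}
    - {"translation": [0.6,-3.5,0],"roll": -0.042}
    - {"translation": [0.6,-3.5,0],"roll": -0.042}
    - {"translation": [0.6,-3.5,0],"roll": -0.042}
    - {"translation": [0.6,-3.5,0],"roll": -0.042}
    - {"translation": [0.6,-3.5,0],"roll": -0.042}

```text
time: 26.4
tool_pos: [0.5076, -0.1074, 0.174]
tool_rot: [3.139, -0.0, 1.007]
contact_force: [2.3, -4.7, 3.2]
opening: -0.0001
grip_force: 2.4
```

Emit:
step_arm:
  commands:
    - {"translation": [0.6,-3.5,0],"roll": -0.042}
    - {"translation": [0.6,-3.5,0],"roll": -0.042}
    - {"translation": [0.6,-3.5,0],"roll": -0.042}
    - {"translation": [0.6,-3.5,0],"roll": -0.042}
    - {"translation": [0.6,-3.5,0],"roll": -0.042}
    - {"translation": [0.6,-3.5,0],"roll": -0.042}
    - {"translation": [0.6,-3.5,0],"roll": -0.042}
    - {"translation": [0.6,-3.5,0],"roll": -0.042}
    - {"translation": [0.3,-2,0],"roll": -0.024}
    - {"translation": [0.1,-0.8,0],"roll": -0.01}
    - {"translation": [0.1,-0.8,0],"roll": -0.01}

```text
time: 27.32
tool_pos: [0.4807, -0.0901, 0.174]
tool_rot: [3.139, 0.0, 1.385]
contact_force: [3.2, -4.0, 3.2]
opening: 0.0004
grip_force: 2.9
```

Emit:
step_arm:
  commands:
    - {"translation": [0.1,-0.8,0],"roll": -0.01}
    - {"translation": [0.1,-0.8,0],"roll": -0.01}
    - {"translation": [0.1,-0.8,0],"roll": -0.01}
    - {"translation": [0.1,-0.8,0],"roll": -0.01}
    - {"translation": [0.1,-0.8,0],"roll": -0.01}

```text
time: 27.73
tool_pos: [0.4766, -0.0886, 0.1739]
tool_rot: [3.14, -0.0, 1.435]
contact_force: [4.2, -1.3, 6.4]
opening: 0.0004
grip_force: 3.6
```

Emit:
step_arm:
  commands:
    - {"translation": [0.1,-0.8,-0.3],"roll": -0.01}
    - {"translation": [0.1,-0.8,-0.3],"roll": -0.01}
    - {"translation": [0.1,-0.8,-0.3],"roll": -0.01}

```text
time: 27.98
tool_pos: [0.4736, -0.0878, 0.1741]
tool_rot: [3.141, -0.001, 1.466]
contact_force: [4.0, -0.1, 1.6]
opening: 0.0004
grip_force: 2.1
```

Emit:
step_arm:
  commands:
    - {"translation": [0.1,-0.8,0],"roll": -0.01}
    - {"translation": [0.1,-0.8,0],"roll": -0.01}

```text
time: 28.15
tool_pos: [0.4724, -0.0875, 0.1742]
tool_rot: [3.141, -0.001, 1.486]
contact_force: [8.0, 0.3, 0.6]
opening: 0.0007
grip_force: 3.0
```

Emit:
step_arm:
  commands:
    - {"translation": [0,-0.8,0],"roll": 0}
    - {"translation": [0,-0.8,0],"roll": 0}

```text
time: 28.32
tool_pos: [0.4719, -0.0876, 0.1745]
tool_rot: [3.138, -0.0, 1.485]
contact_force: [9.9, 0.7, 1.0]
opening: 0.0005
grip_force: 4.2
```

Emit:
step_arm:
  commands:
    - {"translation": [0,-0.7,0],"roll": 0}
    - {"translation": [0,0,0],"roll": 0}

```text
time: 28.48
tool_pos: [0.4717, -0.0876, 0.1748]
tool_rot: [3.137, -0.0, 1.485]
contact_force: [10.3, -0.1, 1.8]
opening: 0.0005
grip_force: 4.2
```

Emit:
step_arm:
  commands:
    - {"translation": [0,-0.8,0],"roll": 0}
    - {"translation": [0,0,0],"roll": 0}

```text
time: 28.65
tool_pos: [0.4714, -0.0877, 0.175]
tool_rot: [3.135, -0.0, 1.485]
contact_force: [12.3, 0.6, 1.1]
opening: 0.0005
grip_force: 4.7
```

Emit:
step_arm:
  commands:
    - {"translation": [0,3,0],"roll": 0}
    - {"translation": [0,5,0],"roll": 0}
    - {"translation": [0,10,0],"roll": 0}
    - {"translation": [0,15,0],"roll": 0}
    - {"translation": [0,5,-10],"roll": 0}
    - {"translation": [0,0,-25],"roll": 0}
    - {"translation": [0,0,-30],"roll": 0}
    - {"translation": [0,0,-30],"roll": 0}
    - {"translation": [-15,0,-20],"roll": 0}
    - {"translation": [-30,0,0],"roll": 0}
    - {"translation": [-35,0,0],"roll": 0}
    - {"translation": [-35,0,0],"roll": 0}
    - {"translation": [-35,0,0],"roll": 0}
    - {"translation": [-35,0,0],"roll": 0}
    - {"translation": [-30,0,0],"roll": 0}
    - {"translation": [-15,0,0],"roll": 0}
    - {"translation": [0,0,0],"roll": 0}

```text
time: 30.07
tool_pos: [0.4856, -0.3223, 0.2874]
tool_rot: [-3.138, -0.002, 1.481]
contact_force: [-1.0, 0.6, -0.3]
opening: 0.0002
grip_force: 0.0
```

Run:
```python
from h import *
s=observe();print({k:np.round(v,4) for k,v in s.items() if k in('tool_pos','contact_force','time')})
t=snap('top','t7.png')[:,:,::-1];s=snap('side','s7.png')[:,:,::-1]
f=lambda im,x,y,w,h:cv2.resize(im[y:y+h,x:x+w],(400,h*400//w),interpolation=cv2.INTER_CUBIC)
cv2.imwrite('pics/c7.png',np.hstack([np.vstack([f(t,180,200,120,90),f(t,320,260,120,90)]),f(s,280,130,200,300)]))
```

```text
{'time': np.float64(30.0667), 'tool_pos': array([ 0.4856, -0.3223,  0.2874]), 'contact_force': array([-0.9658,  0.5866, -0.2979])}
```

View pics/c7.png

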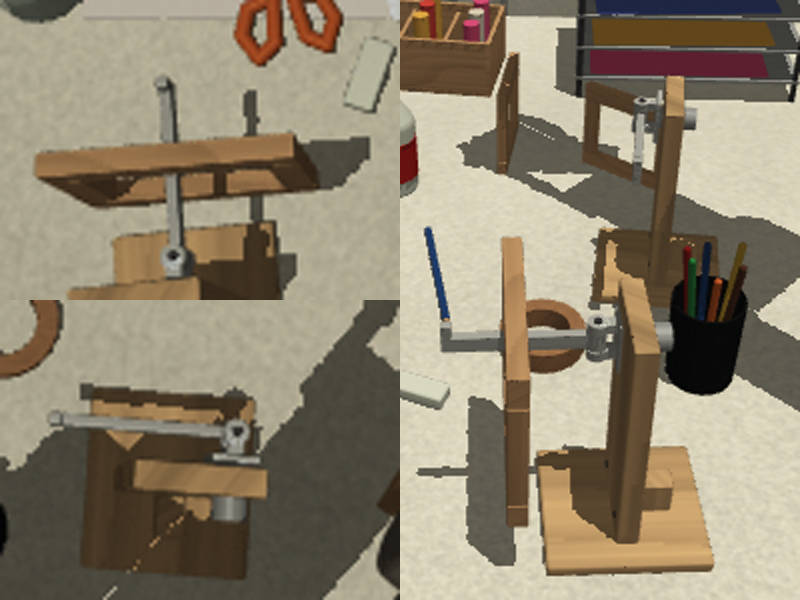

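Run:
```python
from h import *
T=lambda x,y:(320+x/3.333,260+(y-300)/3.333)
ang=lambda a,b:np.arctan2(*(a-b)[:2])
print('hook',ang(atz('top',T(57,418),.200),atz('top',T(236,432),.194)))
print('plate front',ang(atz('top',T(137,459),.215),atz('top',T(267,470),.215)),'back',ang(atz('top',T(132,487),.215),atz('top',T(266,497),.215)))
```

```text
hook 0.07342115281249
plate front 0.08226238998503302 back 0.07209344442230022
```

The folded hook runs parallel to its plate (0.073 against 0.072 to 0.082 rad), and the frame hangs upright at (175,160) in the crop. Handing in.

```bash
python3 -c "
from cell import *
print(hand_in())"
```

```text
the job is handed in; nothing more can be done
None
```

The frame now hangs upright on the opened hook, and the emptied hook is folded flat against its board. The job was handed in at about 30 s of the 72 s allowed, with the highest push on a hook about 16 N against the 24 N limit.

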